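Set the red/green stock tags on the bin rack

ROBOT

A 7-joint arm with a two-finger parallel gripper is mounted at the origin on a cart in front of the work surface, level with it; the furniture and walls round the work are solid. World frame = base frame: x ahead of the robot, y to its left, z up, the work surface at z = 0. Lengths are in m, angles in rad, forces in N, time in s.
With the tool pointing down it reaches from about 0.425 to 0.875 m from the base axis. Payload 4.7 kg.
Tool frame: the origin (TCP) lies at the very end of the fingers, on their centre line; the grasp point (between the pads) lies 19 mm behind it; z points along the fingers, y is the line along which they close (so a half turn about z gives the same grasp; the last joint's range is limited). The gripper opens to 87 mm and grips with 3 to 60 N. Pads are 19 mm wide; open, the fingers measure 117 mm over their backs; the gripper's body (75 mm by 190 mm) begins 51 mm behind the grasp point.
Start: joints at [-1.178, 0.321, -0.07, 1.45, 0.023, 1.371, -0.057], TCP at [0.24, 0.604, 0.201] pointing down, gripper open.
Joint ranges: [-2.86, 2.86], [-0.3, 2.09], [-1.38, 1.24], [0.06, 2.45], [-1.56, 4.7], [0.09, 2.05], [-2.69, 2.69]. Speed limits (rad/s): [2.57, 2.57, 3.14, 3.14, 3.14, 3.14, 3.14].

INTERFACE

Orientations are given as a rotation vector (axis times angle).
In Python, from bench import ctrl, vision gives the robot as it stands.
- The arm moves only by the tool jog_arm, never from a script. Its argument "increments" is a list of rows, each an object of numbers: "tx", "ty", "tz": the shift along the tool's x, y, z in mm; "wx", "wy", "wz": the turn, a rotation vector about the tool's x, y, z in rad; "gripper": the opening, from 0 (shut) to 1 (fully open). In form: [{"tx": .., "ty": .., "tz": .., "wx": .., "wy": .., "wz": .., "gripper": ..}, ...]. A call has exactly 5 rows; each row is the pose to reach, as a shift and turn from the pose commanded when the call began, along the tool's axes at that moment; what a row does not reach only later rows make up. A row lasts 1/12 s, in which the tool goes at most 41.7 mm and 7.16 degrees, less where a joint would pass 70% of its speed; a pose out of reach is approached as far as the arm can. A call with a gripper value outside its range is refused whole. The fingers move at their own pace and stop on an object; "grip_force" is the grip in N (left out, the last holds). Time passes only in rows, so rows that repeat a pose let the fingers close, or fill a call up. It gives the time, the measured TCP pose, the force, the opening and the grip force at its end, in the units of the state.
- ctrl.get_state(): the state, without advancing time (a new reading comes with each control period).
- vision.get_image(name): name is "scene" or "side" or "wrist"; returns a dict with "color" (420x560x3 uint8, blue, green, red), "fx", "fy", "cx", "cy" (pixels), "extrinsics" (4x4, takes a point from world to camera coordinates). Camera axes: x right, y down, z forward; pixel columns grow to the right and rows downward; lengths in m; the calibration is good to about 2 mm. A picture is of the moment at which its call begins. There is no depth.
- ctrl.close_job(): hands the job in; it is judged then, once.
Trained networks look in the newest picture that a camera, given by its name, has taken for a name from the list of things; names that differ only in an ending like _2 or _b are one class to them, and where a whole thing is asked for, a point or a joint stands for the part that bears it (a point fixed in the world has none). Each returns a list of dicts, best first, with "conf" (0 to 1); they miss things now and then, are a little off and sometimes report something else, mostly with a low value. They report only what shows in the picture. A call takes as long as a camera call.
- vision.spot_in(camera, thing): "bbox" ([left, top, right, bottom] in pixels, round what is visible of it).
The state is a dict: "time": time; "joint_positions": joint angles; "qd": joint speeds; "joint_torque": joint torques, N m; "position": TCP position; "tool_rot": TCP orientation; "ft_force": force on the tool from outside, world axes, zero at the start; "torque": the same for the moment, N m; "grip_width": opening from 0.0 (shut) to 1.0 (fully open); "grip_force": force on a finger pad.
Only numpy, scipy, OpenCV 4.12 (cv2) and the standard library are available. Lean on these libraries where they do the work, as an engineer would, in place of code of your own. Each camera call takes 0.05 s, during which the arm holds its last target. There are 200 camera calls.

TASK

On the little stock rack, each blue bin has a hinged red/green tag on the rail in front of it, and a bin is full when two white cubes lie in it. Flip tags over with a fingertip until every full bin's tag lies with its green face up (leaning toward you, fully over) and the tag of the bin that lacks a cube lies with its red face up (leaning away, fully over). Only push the tags, gently, without gripping them, and leave the cubes and the other things on the bench untouched where they are.

Things in the scene. Friction and masses are not known exactly. Their poses are not given: they have to be found in the camera images.
- rack: fixed stock rack, base 206 mm wide: in front a rail with three hinged tags, and on a shelf behind it three blue bins in a row, one straight behind each tag. Origin on the bench under the middle of the hinge line; +x points away from the robot, y along the row, z up. Places at y = +66, 0, -66 mm; hinge line at x = 0, z = 90 mm; rail and brackets reach z = 94 mm; bin centres at x = 88 mm.
- bin_a: open blue bin, 34 mm deep (x), 60 mm wide (y), 18 mm high, 2 mm walls, fixed on the rack; full when two white cubes lie in it side by side. In every start it is full: cube_1 and cube_2 lie in it. Which of the three places it has varies. Origin at the centre of its underside, 60 mm above the bench; axes as the rack's.
- bin_b: open blue bin, 34 mm deep (x), 60 mm wide (y), 18 mm high, 2 mm walls, fixed on the rack; full when two white cubes lie in it side by side. In every start it is full: cube_3 and cube_4 lie in it. Which of the three places it has varies. Origin at the centre of its underside, 60 mm above the bench; axes as the rack's.
- bin_c: open blue bin, 34 mm deep (x), 60 mm wide (y), 18 mm high, 2 mm walls, fixed on the rack; full when two white cubes lie in it side by side. In every start it is not full: only cube_5 lies in it and half of it is empty. Which of the three places it has varies. Origin at the centre of its underside, 60 mm above the bench; axes as the rack's.
- tag_a: the fixed black bracket (48 mm wide, 16 mm high) on the rail that carries one hinged tag; which of the rack's three places it has differs from start to start and does not depend on the bin's letter. Origin at the centre of its underside, 78 mm above the bench; axes parallel to the rack's.
- tag_a_hinge (a point): the middle of the hinge line of this tag, 90 mm above the bench, 88 mm straight in front of the centre of the bin it belongs to; axes parallel to the rack's (the hinge line runs along y).
- flag_a (a joint): angle of this tag's leaf, 40 mm wide, 52 mm long, with a free-turning white roller (8 mm) along its edge. 0: leans away from the robot (+x), 55 deg from upright, red up; 0.96: upright; 1.92: leans as far toward the robot, green up. At a stop the roller's centre is 39 mm before or behind the hinge, 27 mm above it; pushed with a finger's side (tip 8 mm lower or more) it turns easily; past upright it falls over.
- tag_b: the fixed black bracket (48 mm wide, 16 mm high) on the rail that carries one hinged tag; which of the rack's three places it has differs from start to start and does not depend on the bin's letter. Origin at the centre of its underside, 78 mm above the bench; axes parallel to the rack's.
- tag_b_hinge (a point): the middle of the hinge line of this tag, 90 mm above the bench, 88 mm straight in front of the centre of the bin it belongs to; axes parallel to the rack's (the hinge line runs along y).
- flag_b (a joint): angle of this tag's leaf, 40 mm wide, 52 mm long, with a free-turning white roller (8 mm) along its edge. 0: leans away from the robot (+x), 55 deg from upright, red up; 0.96: upright; 1.92: leans as far toward the robot, green up. At a stop the roller's centre is 39 mm before or behind the hinge, 27 mm above it; pushed with a finger's side (tip 8 mm lower or more) it turns easily; past upright it falls over.
- tag_c: the fixed black bracket (48 mm wide, 16 mm high) on the rail that carries one hinged tag; which of the rack's three places it has differs from start to start and does not depend on the bin's letter. Origin at the centre of its underside, 78 mm above the bench; axes parallel to the rack's.
- tag_c_hinge (a point): the middle of the hinge line of this tag, 90 mm above the bench, 88 mm straight in front of the centre of the bin it belongs to; axes parallel to the rack's (the hinge line runs along y).
- flag_c (a joint): angle of this tag's leaf, 40 mm wide, 52 mm long, with a free-turning white roller (8 mm) along its edge. 0: leans away from the robot (+x), 55 deg from upright, red up; 0.96: upright; 1.92: leans as far toward the robot, green up. At a stop the roller's centre is 39 mm before or behind the hinge, 27 mm above it; pushed with a finger's side (tip 8 mm lower or more) it turns easily; past upright it falls over.
- cube_1: a white cube, 25 mm, loose in a blue bin, its top 87 mm above the bench; only stock, to be left where it is. Origin at the centre of its underside.
- cube_2: a white cube, 25 mm, loose in a blue bin, its top 87 mm above the bench; only stock, to be left where it is. Origin at the centre of its underside.
- cube_3: a white cube, 25 mm, loose in a blue bin, its top 87 mm above the bench; only stock, to be left where it is. Origin at the centre of its underside.
- cube_4: a white cube, 25 mm, loose in a blue bin, its top 87 mm above the bench; only stock, to be left where it is. Origin at the centre of its underside.
- cube_5: a white cube, 25 mm, loose in a blue bin, its top 87 mm above the bench; only stock, to be left where it is. Origin at the centre of its underside.
- pack_tape: bystander: a brown roll of packing tape lying flat, 104 mm across, 48 mm high. Origin at the centre of its underside.
- glue_bottle: bystander: a white glue bottle with a blue band, 43 mm across, 126 mm high, standing behind the right end of the rack. Origin at the centre of its underside.
- white_pot: bystander: a small white lidded pot, 33 mm across, 42 mm high. Origin at the centre of its underside.

How it is judged:
At the end, for the whole second after the job is handed in: The tags of the two full bins lean toward the robot with green up (joint above 1.62), the tag of the bin with one cube leans away with red up (joint below 0.3), all tags are at rest, the cubes are within 12 mm and the tape roll, glue bottle and pot within 20 mm of where they were (((horizontal distance between tag_a_hinge and bin_c below 0.099 m and value of joint flag_a below 0.3 rad) or (horizontal distance between tag_a_hinge and bin_c above 0.099 m and value of joint flag_a above 1.62 rad)) and ((horizontal distance between tag_b_hinge and bin_c below 0.099 m and value of joint flag_b below 0.3 rad) or (horizontal distance between tag_b_hinge and bin_c above 0.099 m and value of joint flag_b above 1.62 rad)) and ((horizontal distance between tag_c_hinge and bin_c below 0.099 m and value of joint flag_c below 0.3 rad) or (horizontal distance between tag_c_hinge and bin_c above 0.099 m and value of joint flag_c above 1.62 rad)) and velocity of joint flag_a between -0.1 and 0.1 rad/s and velocity of joint flag_b between -0.1 and 0.1 rad/s and velocity of joint flag_c between -0.1 and 0.1 rad/s and distance of each of cube_1, cube_2, cube_3, cube_4, cube_5 from where it was at the start of the episode below 0.012 m and distance of each of pack_tape, glue_bottle, white_pot from where it was at the start of the episode below 0.02 m); the robot touches nothing.
It fails at once if a tag is gripped or pressed hard (more than 15 N between the fingers and a tag) (contact force between the fingers and tag_a above 15 N or contact force between the fingers and tag_b above 15 N or contact force between the fingers and tag_c above 15 N).
It fails at once if a cube is lifted or moved by more than 12 mm (distance of any of cube_1, cube_2, cube_3, cube_4, cube_5 from where it was at the start of the episode above 0.012 m).
It fails at once if the tape roll, the glue bottle or the pot is lifted or moved by more than 20 mm (distance of any of pack_tape, glue_bottle, white_pot from where it was at the start of the episode above 0.02 m).
It also fails if it takes over 56 s, if anything falls off the work surface, if the arm or the gripper's body presses on something with over 40 N, if the wrist force passes 120 N, or if a joint passes its speed limit or range.

## Working session

There is one attempt and no reset: what is moved stays moved. The work goes in short steps, Python scripts to look and compute and a tool call to move; the robot and the scene stay as the last step left them, time stands still between calls to the robot, and variables do not carry over. Pictures are saved under pics/ and viewed, at most 10 in all, crops included, and the job is handed in when it is done.

Besides the shell and the picture viewer there is one more tool, called by a JSON object that holds its "api" and its "payload", one argument or row to a line. jog_arm: Moves the arm, as the interface text tells. Its arguments: {"type":"object","properties":{"increments":{"type":"array"},"grip_force":{"type":"number"}},"required":["increments"]}

```bash
mkdir -p pics; python3 - <<'E'
from bench import ctrl, vision
import cv2
for n in("scene","side"):
    d=vision.get_image(n); cv2.imwrite(f"pics/{n}0.png",d["color"])
    print(n,d["fx"],d["fy"],d["cx"],d["cy"],d["extrinsics"].round(4).tolist() if hasattr(d["extrinsics"],'round') else d["extrinsics"])
    for t in("tag_a","bin_a","rack","cube_1"): print(t,[([round(v) for v in r["bbox"]],round(r["conf"],2)) for r in vision.spot_in(n,t)])
s=ctrl.get_state();print(s)
E
```

```text
scene 486.89783246785544 486.89783246785544 275.6364274762584 207.68523331614006 [[0.6629, -0.7487, -0.0081, -0.2167], [-0.579, -0.5057, -0.6396, 0.4535], [0.4747, 0.4287, -0.7687, 0.5877], [0.0, 0.0, 0.0, 1.0]]
tag_a [([279, 203, 320, 231], 0.94), ([226, 153, 268, 194], 0.72), ([255, 166, 293, 213], 0.64), ([283, 209, 312, 226], 0.55), ([262, 167, 294, 206], 0.51), ([371, 186, 396, 232], 0.3)]
bin_a [([262, 167, 293, 207], 0.62), ([312, 190, 349, 210], 0.59), ([287, 163, 317, 192], 0.54), ([266, 162, 291, 175], 0.48)]
rack [([226, 169, 350, 260], 0.74), ([282, 204, 321, 233], 0.72)]
cube_1 [([297, 168, 313, 184], 0.78), ([314, 181, 334, 194], 0.68), ([265, 156, 288, 169], 0.61), ([255, 149, 277, 163], 0.53)]
side 501.8757116539065 501.8757116539065 280.18116001342963 209.9684763552086 [[-0.9944, -0.103, -0.0245, 0.5651], [-0.03, 0.4961, -0.8678, -0.0005], [0.1015, -0.8622, -0.4964, 0.9858], [0.0, 0.0, 0.0, 1.0]]
tag_a [([254, 211, 293, 252], 0.95), ([275, 172, 306, 202], 0.81), ([257, 193, 291, 223], 0.66)]
bin_a [([221, 193, 246, 212], 0.52), ([354, 280, 377, 315], 0.51), ([216, 23
[... 244 characters left out ...]
{'time': 0.5, 'joint_positions': array([-1.17788778,  0.32102335, -0.07007338,  1.45056368,  0.02262097,
        1.37081113, -0.05686747]), 'qd': array([-0.00125003,  0.00047831,  0.00018169,  0.00052757,  0.0005737 ,
        0.00149825, -0.00366445]), 'joint_torque': array([-3.43522752e-04, -4.90604210e+01, -4.02579093e-01, -3.12468159e+01,
       -6.35845168e-02,  3.46298888e-02,  3.22107064e-05]), 'position': array([0.24042191, 0.60388615, 0.20053914]), 'tool_rot': array([ 5.91417055e-01,  3.08534890e+00, -4.83810902e-05]), 'ft_force': array([-0.5288059 , -0.7354043 , -0.20052666]), 'torque': array([0.04736147, 0.04813424, 0.02260845]), 'grip_force': 0.0, 'grip_width': 0.9990650511910887}
```

```bash
python3 - <<'E'
import cv2,numpy as np
a=cv2.imread("pics/scene0.png")[130:280,200:420];b=cv2.imread("pics/side0.png")[150:320,190:390]
cv2.imwrite("pics/c1.png",cv2.resize(a,(800,545),interpolation=cv2.INTER_CUBIC))
cv2.imwrite("pics/c2.png",cv2.resize(b,(700,595),interpolation=cv2.INTER_CUBIC))
E
```

```text
(no output)
```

View pics/c1.png

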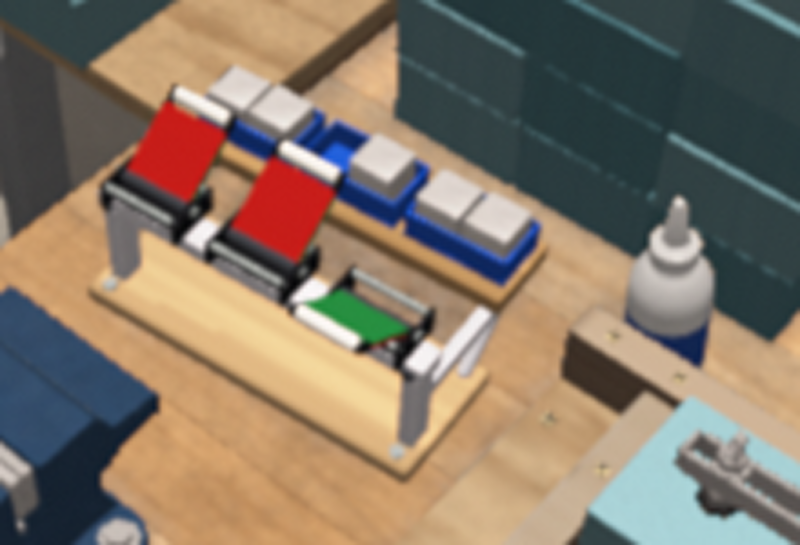

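View pics/c2.png

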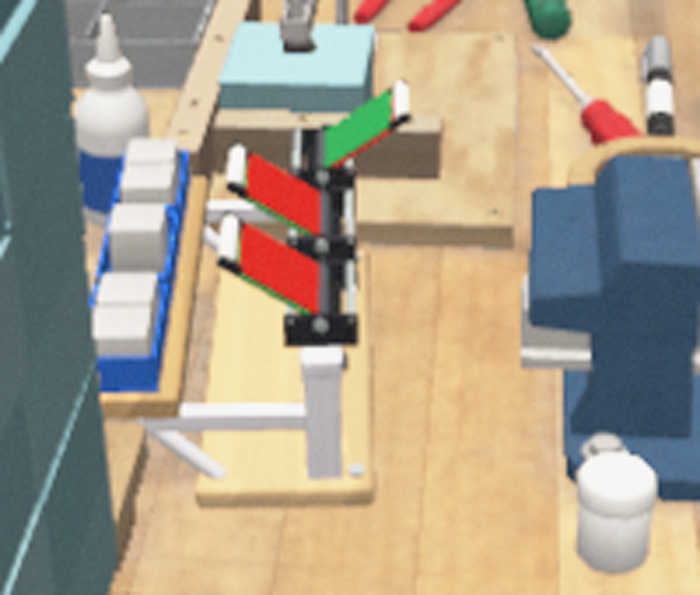

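View pics/scene0.png

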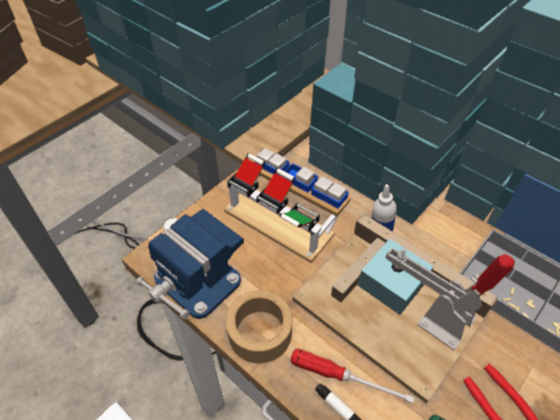

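The left tag (+y) is red up with a full bin (roller at about px 256,159 in scene). The middle tag is red with one cube, and the right tag is green with a full bin. Only the left tag needs flipping.

```bash
cat > h.py <<'E'
import numpy as np,cv2
S=dict(scene=(486.898,275.636,207.685,np.array([[0.6629,-0.7487,-0.0081,-0.2167],[-0.579,-0.5057,-0.6396,0.4535],[0.4747,0.4287,-0.7687,0.5877]])),
 side=(501.876,280.181,209.968,np.array([[-0.9944,-0.103,-0.0245,0.5651],[-0.03,0.4961,-0.8678,-0.0005],[0.1015,-0.8622,-0.4964,0.9858]])))
def P(n):
    f,cx,cy,E=S[n]; return np.array([[f,0,cx],[0,f,cy],[0,0,1]])@E
def tri(a,b):
    X=cv2.triangulatePoints(P("scene"),P("side"),np.float64(a).reshape(2,1),np.float64(b).reshape(2,1)).ravel();return X[:3]/X[3]
def proj(n,X):
    u=P(n)@np.append(X,1);return u[:2]/u[2]
E
python3 - <<'E'
from h import *
A=lambda p:(200+p[0]/3.636-.36,130+p[1]/3.633-.36)
B=lambda p:(190+p[0]/3.5-.36,150+p[1]/3.5-.36)
M={}
for n,a,b in [("rollL",(203,106),(231,240)),("rollM",(310,162),(237,167)),("rollR",(328,327),(401,103)),("postLbase",(123,280),(323,475)),("postLtop",(120,205),(321,355))]:
    X=tri(A(a),B(b));M[n]=X;print(n,X.round(4),(proj("scene",X)-A(a)).round(1),(proj("side",X)-B(b)).round(1))
# fit rack pose from rollers
from scipy.optimize import least_squares
L=[((-0+.039,.066,.117),(203,106),(231,240)),((.039,0,.117),(310,162),(237,167)),((-.039,-.066,.117),(328,327),(401,103))]
def W(p,l): c,s=np.cos(p[2]),np.sin(p[2]);return np.array([p[0]+c*l[0]-s*l[1],p[1]+s*l[0]+c*l[1],l[2]])
f=lambda p:np.concatenate([np.r_[proj("scene",W(p,l))-A(a),proj("side",W(p,l))-B(b)] for l,a,b in L])
r=least_squares(f,[.5,.45,0]);print(r.x,r.fun.round(1))
for l in [(0,.066,.09),(.039,.066,.117)]:print(W(r.x,l))
E
```

```text
rollL [0.5746 0.2666 0.1174] [ 0.2 -0.2] [0.2 0.1]
rollM [0.5811 0.2012 0.1174] [ 0.3 -0.4] [0.4 0.3]
rollR [0.5095 0.1286 0.1165] [ 0.4 -0.4] [0.4 0.2]
postLbase [0.5319 0.288  0.0073] [ 1.6 -1.5] [2.3 1.1]
postLtop [0.5321 0.2843 0.0698] [ 1.5 -1.4] [2.1 1.1]
[0.54213592 0.19756352 0.0912163 ] [ 0.2 -0.2 -0.   0.5  0.3 -0.2  0.5  0.5  0.4 -0.4  0.6 -0.1]
[0.53612399 0.26328914 0.09      ]
[0.57496185 0.26684164 0.117     ]
```

```bash
python3 - <<'E'
from h import *
A=lambda p:(200+p[0]/3.636-.36,130+p[1]/3.633-.36)
B=lambda p:(190+p[0]/3.5-.36,150+p[1]/3.5-.36)
X=tri(A((158,400)),B((531,190)));print("vise?",X,proj("scene",X)-A((158,400)))
def pl(n,px,z):
    Q=P(n);H=np.c_[Q[:,0],Q[:,1],Q[:,2]*z+Q[:,3]];v=np.linalg.solve(H,[*px,1]);return (v/v[2])[:2].round(3)
for z in(0,.1,.2):print(z,"brick base",pl("scene",A((397,110)),z),pl("scene",A((770,330)),z),"side brick",pl("side",B((110,400)),z),pl("side",B((75,150)),z),pl("side",B((130,595)),z),"vise near",pl("side",B((600,340)),z))
l=lambda x,y:(.5421+np.cos(.0912)*x-np.sin(.0912)*y,.1976+np.sin(.0912)*x+np.cos(.0912)*y)
print("behind L",l(.060,.066),"front",l(0,.066))
E
```

```text
vise? [0.44348465 0.17112874 0.0923958 ] [ 1.16691637 -0.98637688]
0 brick base [0.731 0.263] [0.733 0.009] side brick [0.646 0.226] [ 0.722 -0.032] [0.61  0.362] vise near [0.407 0.157]
0.1 brick base [0.65  0.202] [ 0.651 -0.017] side brick [0.61  0.362] [0.67  0.155] [0.58  0.471] vise near [0.418 0.307]
0.2 brick base [0.568 0.142] [ 0.569 -0.043] side brick [0.573 0.497] [0.618 0.342] [0.551 0.579] vise near [0.429 0.456]
behind L (np.float64(0.5958397902880136), np.float64(0.26879013232043)) front (np.float64(0.536089140586436), np.float64(0.2633257146717354))
```

View pics/side0.png

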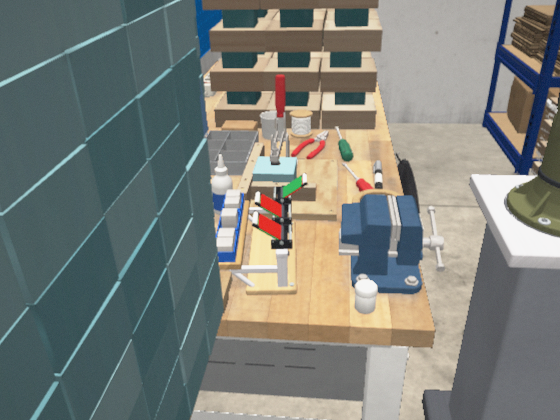

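The side view shows the rack clear on the left of the bench, the vise nearer the robot, and the brick stack behind. I'm raising the tool, turning it into the rack's axes and closing the fingers.

{"api": "jog_arm", "payload": {
  "increments": [
    {"tz": -35,"wz": -0.12,"gripper": 0},
    {"tz": -70,"wz": -0.24,"gripper": 0},
    {"tz": -70,"wz": -0.36,"gripper": 0},
    {"tz": -70,"wz": -0.47,"gripper": 0},
    {"tz": -70,"wz": -0.47,"gripper": 0}
  ]
}}

```text
validation failed for argument at $.in...
```

{"api": "jog_arm", "payload": {
  "increments": [
    {"tx": -20,"ty": -23,"gripper": 0},
    {"tx": -43,"ty": -49,"gripper": 0},
    {"tx": -66,"ty": -75,"gripper": 0},
    {"tx": -90,"ty": -102,"gripper": 0},
    {"tx": -114,"ty": -129,"gripper": 0}
  ]
}}

```text
validation failed for argument at $.in...
```

{"api": "jog_arm", "payload": {
  "increments": [
    {"tx": -24,"ty": -27,"gripper": 0},
    {"tx": -48,"ty": -54,"gripper": 0},
    {"tx": -72,"ty": -81,"gripper": 0},
    {"tx": -96,"ty": -108,"gripper": 0},
    {"tx": -120,"ty": -135,"gripper": 0}
  ]
}}

```text
validation failed for argument at $.in...
```

{"api": "jog_arm", "payload": {
  "increments": [
    {"tx": 0,"ty": 0,"tz": -35,"wx": 0,"wy": 0,"wz": -0.12,"gripper": 0},
    {"tx": 0,"ty": 0,"tz": -70,"wx": 0,"wy": 0,"wz": -0.24,"gripper": 0},
    {"tx": 0,"ty": 0,"tz": -70,"wx": 0,"wy": 0,"wz": -0.36,"gripper": 0},
    {"tx": 0,"ty": 0,"tz": -70,"wx": 0,"wy": 0,"wz": -0.47,"gripper": 0},
    {"tx": 0,"ty": 0,"tz": -70,"wx": 0,"wy": 0,"wz": -0.47,"gripper": 0}
  ]
}}

```text
time: 0.92
position: [0.2405, 0.6042, 0.2715]
tool_rot: [-0.147, 3.137, 0.002]
ft_force: [0.1, -0.4, 0.1]
grip_width: 0.709
grip_force: 0.0
```

{"api": "jog_arm", "payload": {
  "increments": [
    {"tx": -20,"ty": -23,"tz": 0,"wx": 0,"wy": 0,"wz": 0,"gripper": 0},
    {"tx": -43,"ty": -49,"tz": 0,"wx": 0,"wy": 0,"wz": 0,"gripper": 0},
    {"tx": -66,"ty": -75,"tz": 0,"wx": 0,"wy": 0,"wz": 0,"gripper": 0},
    {"tx": -90,"ty": -102,"tz": 0,"wx": 0,"wy": 0,"wz": 0,"gripper": 0},
    {"tx": -114,"ty": -129,"tz": 0,"wx": 0,"wy": 0,"wz": 0,"gripper": 0}
  ]
}}

```text
time: 1.33
position: [0.3664, 0.4844, 0.2701]
tool_rot: [0.138, -3.138, 0.001]
ft_force: [1.1, 0.6, -0.2]
grip_width: 0.327
grip_force: 0.0
```

{"api": "jog_arm", "payload": {
  "increments": [
    {"tx": -24,"ty": -27,"tz": 0,"wx": 0,"wy": 0,"wz": 0,"gripper": 0},
    {"tx": -48,"ty": -54,"tz": 0,"wx": 0,"wy": 0,"wz": 0,"gripper": 0},
    {"tx": -72,"ty": -81,"tz": 0,"wx": 0,"wy": 0,"wz": 0,"gripper": 0},
    {"tx": -96,"ty": -108,"tz": 0,"wx": 0,"wy": 0,"wz": 0,"gripper": 0},
    {"tx": -120,"ty": -135,"tz": 0,"wx": 0,"wy": 0,"wz": 0,"gripper": 0}
  ]
}}

```text
time: 1.75
position: [0.4983, 0.3608, 0.2702]
tool_rot: [0.138, -3.138, 0.0]
ft_force: [-0.0, 0.7, 0.7]
grip_width: 0.019
grip_force: 0.0
```

{"api": "jog_arm", "payload": {
  "increments": [
    {"tx": -24,"ty": -27,"tz": 0,"wx": 0,"wy": 0,"wz": 0,"gripper": 0},
    {"tx": -48,"ty": -54,"tz": 0,"wx": 0,"wy": 0,"wz": 0,"gripper": 0},
    {"tx": -70,"ty": -80,"tz": 0,"wx": 0,"wy": 0,"wz": 0,"gripper": 0},
    {"tx": -89,"ty": -102,"tz": 0,"wx": 0,"wy": 0,"wz": 0,"gripper": 0},
    {"tx": -89,"ty": -102,"tz": 0,"wx": 0,"wy": 0,"wz": 0,"gripper": 0}
  ]
}}

```text
time: 2.17
position: [0.6002, 0.2604, 0.2695]
tool_rot: [-0.121, 3.138, -0.009]
ft_force: [0.3, -1.7, -0.1]
grip_width: 0.004
grip_force: 0.0
```

{"api": "jog_arm", "payload": {
  "increments": [
    {"tx": 0,"ty": 0,"tz": 30,"wx": 0,"wy": 0,"wz": 0,"gripper": 0},
    {"tx": 0,"ty": 0,"tz": 60,"wx": 0,"wy": 0,"wz": 0,"gripper": 0},
    {"tx": 0,"ty": 0,"tz": 90,"wx": 0,"wy": 0,"wz": 0,"gripper": 0},
    {"tx": 0,"ty": 0,"tz": 110,"wx": 0,"wy": 0,"wz": 0,"gripper": 0},
    {"tx": 0,"ty": 0,"tz": 110,"wx": 0,"wy": 0,"wz": 0,"gripper": 0}
  ]
}}

```text
time: 2.58
position: [0.5917, 0.2675, 0.1544]
tool_rot: [0.139, -3.129, 0.007]
ft_force: [-1.1, -0.5, -0.6]
grip_width: 0.006
grip_force: 0.0
```

```bash
python3 - <<'E'
from bench import ctrl, vision
import cv2
from h import *
b=vision.get_image("side")["color"]; a=vision.get_image("scene")["color"]
s=ctrl.get_state();p=s["position"];d=p[:2]-np.array([.5421,.1976]);c,n=np.cos(.0912),np.sin(.0912)
print(p,"local",c*d[0]+n*d[1],-n*d[0]+c*d[1],s["tool_rot"],proj("side",p),proj("scene",p))
b=cv2.resize(b[150:290,195:315],(514,600),interpolation=cv2.INTER_CUBIC);a=cv2.resize(a[60:270,220:320],(286,600))
cv2.imwrite("pics/d1.png",np.hstack([b,a]))
E
```

```text
[0.59486017 0.26887846 0.16013767] local 0.05903249908386332 0.06617717679900872 [ 1.40757120e-01 -3.13696734e+00  1.02690941e-03] [240.53760866 193.62987994] [261.53383379 134.6602634 ]
```

View pics/d1.png

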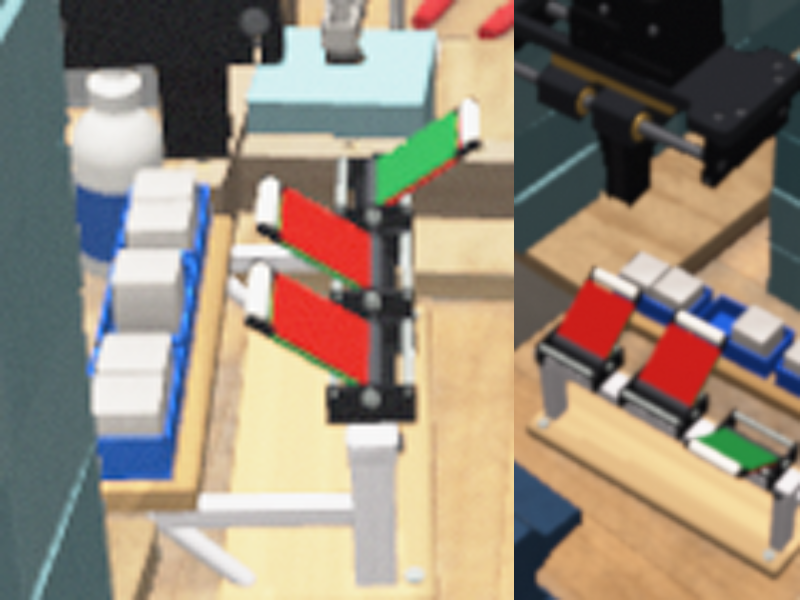

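The fingertip is at about (240,188) in the side view, behind the left roller and above the gap. I'm descending to tip z ≈ 0.102.

{"api": "jog_arm", "payload": {
  "increments": [
    {"tx": 0,"ty": 0,"tz": 15,"wx": 0,"wy": 0,"wz": 0,"gripper": 0},
    {"tx": 0,"ty": 0,"tz": 30,"wx": 0,"wy": 0,"wz": 0,"gripper": 0},
    {"tx": 0,"ty": 0,"tz": 45,"wx": 0,"wy": 0,"wz": 0,"gripper": 0},
    {"tx": 0,"ty": 0,"tz": 54,"wx": 0,"wy": 0,"wz": 0,"gripper": 0},
    {"tx": 0,"ty": 0,"tz": 57,"wx": 0,"wy": 0,"wz": 0,"gripper": 0}
  ]
}}

```text
time: 3.1
position: [0.5955, 0.2691, 0.1038]
tool_rot: [-0.142, 3.138, 0.0]
ft_force: [0.1, 0.1, 0.1]
grip_width: 0.007
grip_force: 0.0
```

{"api": "jog_arm", "payload": {
  "increments": [
    {"tx": 0,"ty": 0,"tz": 0,"wx": 0,"wy": 0,"wz": 0,"gripper": 0},
    {"tx": 0,"ty": 0,"tz": 0,"wx": 0,"wy": 0,"wz": 0,"gripper": 0},
    {"tx": 0,"ty": 0,"tz": 0,"wx": 0,"wy": 0,"wz": 0,"gripper": 0},
    {"tx": 0,"ty": 0,"tz": 0,"wx": 0,"wy": 0,"wz": 0,"gripper": 0},
    {"tx": 0,"ty": 0,"tz": 0,"wx": 0,"wy": 0,"wz": 0,"gripper": 0}
  ]
}}

```text
time: 3.52
position: [0.5959, 0.2691, 0.1044]
tool_rot: [-0.143, 3.137, 0.001]
ft_force: [0.2, -0.6, 0.1]
grip_width: 0.005
grip_force: 0.0
```

```bash
python3 - <<'E'
from bench import ctrl, vision
import cv2
from h import *
b=vision.get_image("side")["color"]; a=vision.get_image("scene")["color"]
s=ctrl.get_state();p=s["position"];d=p[:2]-np.array([.5421,.1976]);c,n=np.cos(.0912),np.sin(.0912)
print(p,"local",c*d[0]+n*d[1],-n*d[0]+c*d[1],s["ft_force"],proj("side",p),proj("scene",p))
b=cv2.resize(b[150:290,195:315],(514,600),interpolation=cv2.INTER_CUBIC);a=cv2.resize(a[60:270,220:320],(286,600))
cv2.imwrite("pics/d2.png",np.hstack([b,a]))
E
```

```text
[0.59561148 0.26901275 0.10404504] local 0.0597929099764827 0.06624248747818168 [-0.7490889  -0.10432029  0.05891884] [242.38652312 226.28688141] [262.66949785 157.18491966]
```

View pics/d2.png

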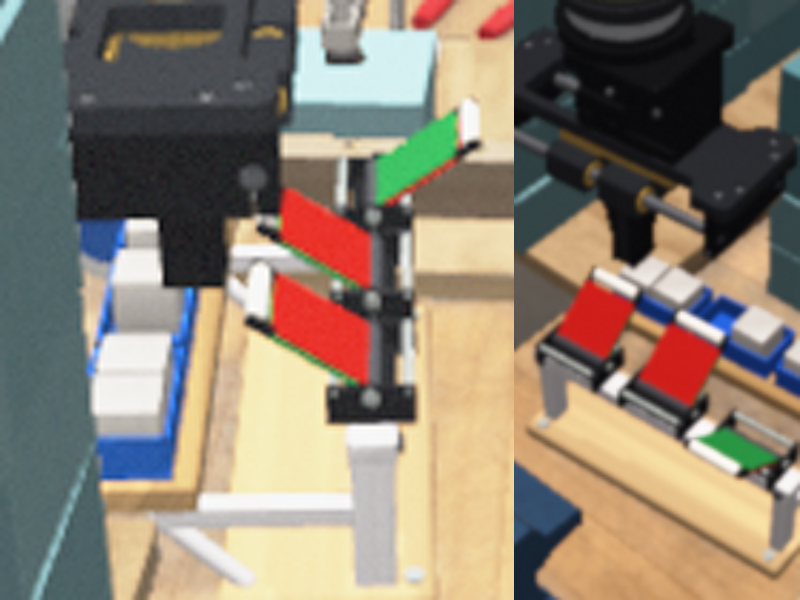

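```bash
python3 - <<'E'
from h import *
X=tri((261.2,151.3),(240,216.5));print(X,proj("scene",X),proj("side",X))
from bench import vision
for n in S:
    d=vision.get_image(n);print(n,np.abs(np.array(d["extrinsics"])[:3]-S[n][3]).max(), [d[k] for k in("fx","cx","cy")])
b=d["color"] if n=="side" else None
import cv2
cv2.imwrite("pics/d3.png",cv2.resize(b[190:250,215:295],(800,600),interpolation=cv2.INTER_CUBIC))
E
```

```text
[0.59604739 0.27024848 0.1205357 ] [262.07697051 150.28703019] [241.28204209 217.35367338]
scene 4.5089446340407235e-05 [486.89783246785544, 275.6364274762584, 207.68523331614006]
side 4.713952371582231e-05 [501.8757116539065, 280.18116001342963, 209.9684763552086]
```

View pics/d3.png

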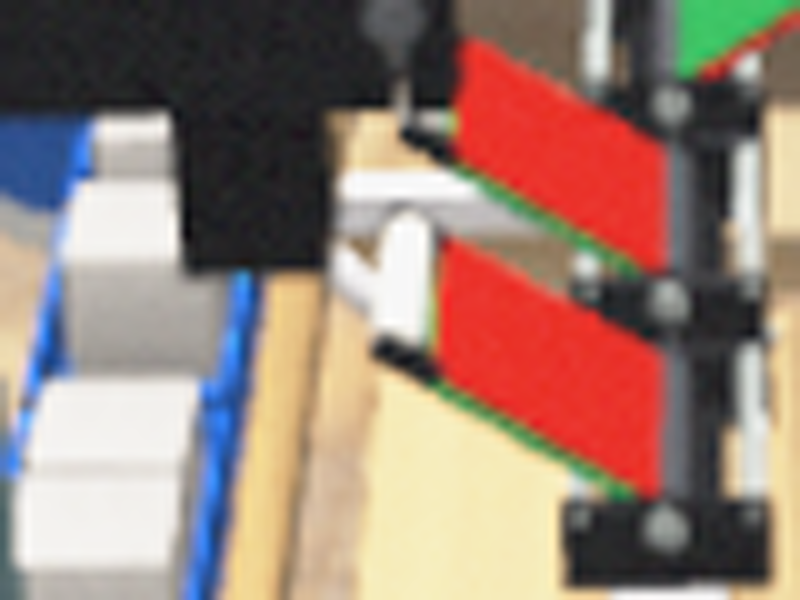

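```bash
python3 - <<'E'
from h import *
from bench import vision,ctrl
import cv2
c,n=np.cos(.0912),np.sin(.0912);R=np.array([[c,-n,0],[n,c,0],[0,0,1]])
p=np.array(ctrl.get_state()["position"])
for nm,o in [("body front-left",(-.0375,.095,.07)),("body back-left",(.0375,.095,.07)),("tip fl",(-.0095,.015,0)),("tip bl",(.0095,.015,0)),("tip fr",(-.0095,-.015,0))]:
    X=p+R@np.array(o);print(nm,proj("side",X).round(1),proj("scene",X).round(1), "up20",proj("side",X+[0,0,.02]).round(1),proj("scene",X+[0,0,.02]).round(1))
d=vision.get_image("wrist");E=np.array(d["extrinsics"])[:3];f=d["fx"]
for nm,X in [("tip",p),("rollL",np.array([.575,.2668,.117])),("rollM",np.array([.5811,.2012,.117])),("hingeL",np.array([.5361,.2633,.09]))]:
    u=E@np.append(X,1);print(nm,f*u[0]/u[2]+d["cx"],d["fy"]*u[1]/u[2]+d["cy"],u[2])
cv2.imwrite("pics/w1.png",d["color"])
E
```

```text
body front-left [262.6 218.4] [206.5 119.3] up20 [261.9 204.9] [205.2 110.4]
body back-left [204.4 219.3] [233.2  98. ] up20 [202.8 205.8] [232.4  89.1]
tip fl [248.1 231.6] [253.2 157. ] up20 [247.3 220.1] [252.7 149.1]
tip bl [235.4 231.8] [259.4 151.2] up20 [234.4 220.3] [259.  143.3]
tip fr [249.4 221.2] [266.  163.7] up20 [248.7 210. ] [265.8 155.8]
tip 282.23772462926365 239.01026807087186 0.19463038996102885
rollL 281.87095623022464 213.8049197356779 0.17649967277853684
rollM 166.8750032241937 213.9262641255002 0.17653184332186422
hingeL 282.0071566344106 141.47837065580336 0.19248367370168112
```

View pics/w1.png

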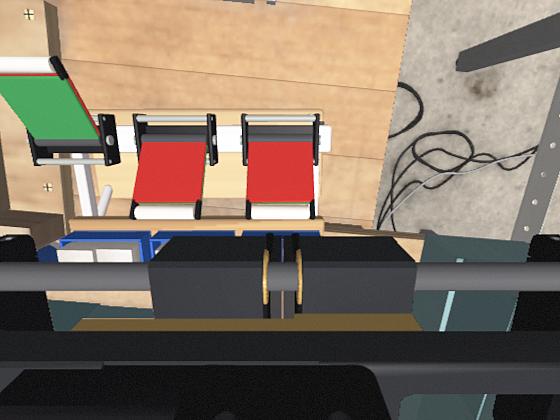

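The wrist view agrees with the rack estimate: left roller at (282,212), predicted (282,214). In the outside views the fingertips look about 20 mm higher than the TCP. I'll probe slowly toward the roller and watch the force.

{"api": "jog_arm", "payload": {
  "increments": [
    {"tx": 2,"ty": 0,"tz": 0,"wx": 0,"wy": 0,"wz": 0,"gripper": 0},
    {"tx": 4,"ty": 0,"tz": 0,"wx": 0,"wy": 0,"wz": 0,"gripper": 0},
    {"tx": 6,"ty": 0,"tz": 0,"wx": 0,"wy": 0,"wz": 0,"gripper": 0},
    {"tx": 7,"ty": 0,"tz": 0,"wx": 0,"wy": 0,"wz": 0,"gripper": 0},
    {"tx": 8,"ty": 0,"tz": 0,"wx": 0,"wy": 0,"wz": 0,"gripper": 0}
  ]
}}

```text
time: 4.18
position: [0.5872, 0.2682, 0.1037]
tool_rot: [-0.144, 3.138, 0.0]
ft_force: [-0.3, -0.6, -0.3]
grip_width: 0.008
grip_force: 0.0
```

{"api": "jog_arm", "payload": {
  "increments": [
    {"tx": 1,"ty": 0,"tz": 0,"wx": 0,"wy": 0,"wz": 0,"gripper": 0},
    {"tx": 2,"ty": 0,"tz": 0,"wx": 0,"wy": 0,"wz": 0,"gripper": 0},
    {"tx": 3,"ty": 0,"tz": 0,"wx": 0,"wy": 0,"wz": 0,"gripper": 0},
    {"tx": 4,"ty": 0,"tz": 0,"wx": 0,"wy": 0,"wz": 0,"gripper": 0},
    {"tx": 4,"ty": 0,"tz": 0,"wx": 0,"wy": 0,"wz": 0,"gripper": 0}
  ]
}}

```text
time: 4.6
position: [0.5833, 0.2678, 0.1036]
tool_rot: [0.143, -3.138, -0.0]
ft_force: [0.0, 0.4, -0.2]
grip_width: 0.007
grip_force: 0.0
```

```bash
python3 - <<'E'
from bench import ctrl, vision
import cv2
from h import *
b=vision.get_image("side")["color"]; a=vision.get_image("wrist")["color"]
s=ctrl.get_state();p=s["position"];d=p[:2]-np.array([.5421,.1976]);c,n=np.cos(.0912),np.sin(.0912)
print(p,"local",c*d[0]+n*d[1],-n*d[0]+c*d[1],s["ft_force"])
b=cv2.resize(b[180:260,215:305],(450,400),interpolation=cv2.INTER_CUBIC);a=a[80:340,120:450]
cv2.imwrite("pics/d4.png",np.hstack([b,cv2.resize(a,(345,400))]))
E
```

```text
[0.58345479 0.26777604 0.10360199] local 0.047574111978630124 0.06611807259724115 [0.37196163 0.57817021 0.84651121]
```

View pics/d4.png

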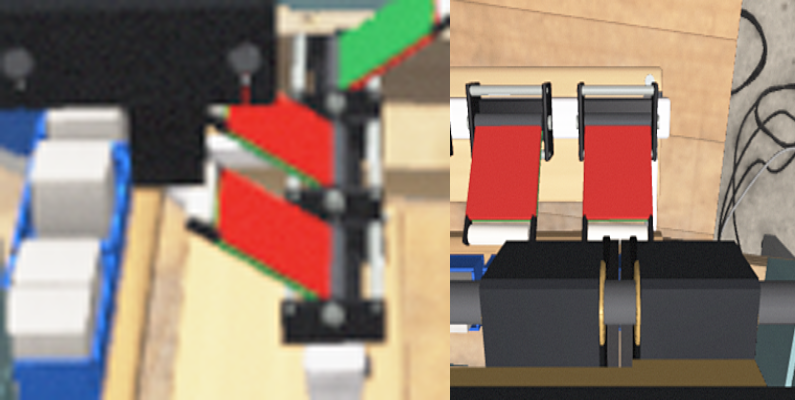

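The left tag hasn't moved and there is no force. The finger covers the roller's top (side crop ~ (200,185)), so the real tip is about 20–25 mm above the reported TCP. I'm backing off and lowering to TCP z ≈ 0.083.

{"api": "jog_arm", "payload": {
  "increments": [
    {"tx": -4,"ty": 0,"tz": 0,"wx": 0,"wy": 0,"wz": 0,"gripper": 0},
    {"tx": -8,"ty": 0,"tz": 0,"wx": 0,"wy": 0,"wz": 0,"gripper": 0},
    {"tx": -12,"ty": 0,"tz": 0,"wx": 0,"wy": 0,"wz": 0,"gripper": 0},
    {"tx": -13,"ty": 0,"tz": 0,"wx": 0,"wy": 0,"wz": 0,"gripper": 0},
    {"tx": -13,"ty": 0,"tz": 0,"wx": 0,"wy": 0,"wz": 0,"gripper": 0}
  ]
}}

```text
time: 5.12
position: [0.5969, 0.2688, 0.1034]
tool_rot: [-0.143, 3.138, -0.0]
ft_force: [-0.1, -0.0, 0.5]
grip_width: 0.003
grip_force: 0.0
```

{"api": "jog_arm", "payload": {
  "increments": [
    {"tx": 0,"ty": 0,"tz": 4,"wx": 0,"wy": 0,"wz": 0,"gripper": 0},
    {"tx": 0,"ty": 0,"tz": 8,"wx": 0,"wy": 0,"wz": 0,"gripper": 0},
    {"tx": 0,"ty": 0,"tz": 12,"wx": 0,"wy": 0,"wz": 0,"gripper": 0},
    {"tx": 0,"ty": 0,"tz": 14,"wx": 0,"wy": 0,"wz": 0,"gripper": 0},
    {"tx": 0,"ty": 0,"tz": 14,"wx": 0,"wy": 0,"wz": 0,"gripper": 0}
  ]
}}

```text
time: 5.53
position: [0.5957, 0.2687, 0.0886]
tool_rot: [0.143, -3.137, 0.001]
ft_force: [0.5, -0.4, -0.3]
grip_width: 0.005
grip_force: 0.0
```

{"api": "jog_arm", "payload": {
  "increments": [
    {"tx": 0,"ty": 0,"tz": 2,"wx": 0,"wy": 0,"wz": 0,"gripper": 0},
    {"tx": 0,"ty": 0,"tz": 4,"wx": 0,"wy": 0,"wz": 0,"gripper": 0},
    {"tx": 0,"ty": 0,"tz": 6,"wx": 0,"wy": 0,"wz": 0,"gripper": 0},
    {"tx": 0,"ty": 0,"tz": 7,"wx": 0,"wy": 0,"wz": 0,"gripper": 0},
    {"tx": 0,"ty": 0,"tz": 7,"wx": 0,"wy": 0,"wz": 0,"gripper": 0}
  ]
}}

```text
time: 5.95
position: [0.5962, 0.2689, 0.0823]
tool_rot: [0.143, -3.138, 0.0]
ft_force: [-0.5, 0.4, 0.4]
grip_width: 0.008
grip_force: 0.0
```

```bash
python3 - <<'E'
from bench import ctrl, vision
from h import *
import cv2
im=vision.get_image("side")["color"];cv2.imwrite("pics/e1.png",im)
s=ctrl.get_state();p=s["position"];d=p[:2]-np.array([.5421,.1976]);c,n=np.cos(.0912),np.sin(.0912)
print(p,"local",c*d[0]+n*d[1],-n*d[0]+c*d[1],s["ft_force"],proj("side",p))
m=im.max(2)<50
for col in(236,240,244):print(col,[r for r in range(195,260) if m[r,col]])
for r in(214,218,222):print(r,[x for x in range(222,270) if m[r,x]])
R=np.array([[c,-n,0],[n,c,0],[0,0,1]])
for z in(.1,.105,.11):print(z,proj("side",np.r_[p[:2],z]+R@[-.0095,.015,0]))
E
```

```text
[0.59633895 0.26895286 0.0824776 ] local 0.060511908654808835 0.06611659256318562 [-0.06419154 -0.03487967 -1.33645813] [242.7932521  238.16879105]
236 [197, 198, 199, 200, 201, 202, 203, 204, 205, 206, 207, 208, 209, 210, 211, 212, 213, 214, 215, 216, 217, 218, 219, 220, 221, 222, 223, 224, 225, 226, 227, 228]
240 [197, 198, 199, 200, 201, 202, 203, 204, 205, 206, 207, 208, 209, 210, 211, 212, 213, 214, 215, 216, 217, 218, 219, 220, 221, 222, 223, 224, 225, 226, 227, 228]
244 [197, 198, 199, 200, 201, 202, 203, 204, 205, 206, 207, 208, 209, 210, 211, 212, 213, 214, 215, 216, 217, 218, 219, 220, 221, 222, 223, 224, 225, 226, 227, 228]
214 [222, 223, 224, 225, 226, 227, 228, 229, 230, 231, 232, 233, 234, 235, 236, 237, 238, 239, 240, 241, 242, 243, 244, 245, 246, 247, 248, 249, 250, 251, 252, 253, 256, 257, 258, 259]
218 [233, 234, 235, 236, 237, 238, 239, 240, 241, 242, 243, 244, 245, 246, 247]
222 [234, 235, 236, 237, 238, 239, 240, 241, 242, 243, 244, 245, 246, 247]
0.1 [247.63696314 233.71639487]
0.105 [247.44705882 230.88800835]
0.11 [247.25589186 228.04081645]
```

{"api": "jog_arm", "payload": {
  "increments": [
    {"tx": 0,"ty": 0,"tz": 2,"wx": 0,"wy": 0,"wz": 0,"gripper": 0},
    {"tx": 0,"ty": 0,"tz": 3,"wx": 0,"wy": 0,"wz": 0,"gripper": 0},
    {"tx": 3,"ty": 0,"tz": 3,"wx": 0,"wy": 0,"wz": 0,"gripper": 0},
    {"tx": 5,"ty": 0,"tz": 3,"wx": 0,"wy": 0,"wz": 0,"gripper": 0},
    {"tx": 7,"ty": 0,"tz": 3,"wx": 0,"wy": 0,"wz": 0,"gripper": 0}
  ]
}}

```text
time: 6.42
position: [0.5892, 0.2684, 0.0796]
tool_rot: [-0.143, 3.138, 0.0]
ft_force: [0.5, -0.4, -0.3]
grip_width: 0.005
grip_force: 0.2
```

{"api": "jog_arm", "payload": {
  "increments": [
    {"tx": 1,"ty": 0,"tz": 0,"wx": 0,"wy": 0,"wz": 0,"gripper": 0},
    {"tx": 2,"ty": 0,"tz": 0,"wx": 0,"wy": 0,"wz": 0,"gripper": 0},
    {"tx": 3,"ty": 0,"tz": 0,"wx": 0,"wy": 0,"wz": 0,"gripper": 0},
    {"tx": 4,"ty": 0,"tz": 0,"wx": 0,"wy": 0,"wz": 0,"gripper": 0},
    {"tx": 5,"ty": 0,"tz": 0,"wx": 0,"wy": 0,"wz": 0,"gripper": 0}
  ]
}}

```text
time: 6.83
position: [0.5844, 0.2679, 0.0796]
tool_rot: [-0.143, 3.138, 0.0]
ft_force: [0.6, -0.5, -0.2]
grip_width: 0.007
grip_force: 0.2
```

{"api": "jog_arm", "payload": {
  "increments": [
    {"tx": 2,"ty": 0,"tz": 0,"wx": 0,"wy": 0,"wz": 0,"gripper": 0},
    {"tx": 4,"ty": 0,"tz": 0,"wx": 0,"wy": 0,"wz": 0,"gripper": 0},
    {"tx": 6,"ty": 0,"tz": 0,"wx": 0,"wy": 0,"wz": 0,"gripper": 0},
    {"tx": 8,"ty": 0,"tz": 0,"wx": 0,"wy": 0,"wz": 0,"gripper": 0},
    {"tx": 10,"ty": 0,"tz": 0,"wx": 0,"wy": 0,"wz": 0,"gripper": 0}
  ]
}}

```text
time: 7.25
position: [0.5742, 0.2669, 0.0796]
tool_rot: [0.143, -3.138, -0.0]
ft_force: [0.5, 0.5, -0.6]
grip_width: 0.005
grip_force: 0.1
```

```bash
python3 - <<'E'
from bench import ctrl, vision
import numpy as np,cv2
im=vision.get_image("side")["color"].astype(int);o=cv2.imread("pics/e1.png").astype(int)
red=lambda i:(i[...,2]>150)&(i[...,1]<80)&(i[...,0]<80)
print("red px low tag",[red(i)[212:250,240:285].sum() for i in(o,im)])
s=ctrl.get_state();print(s["position"],s["ft_force"])
E
```

```text
red px low tag [np.int64(338), np.int64(184)]
[0.57378631 0.26699437 0.07955221] [ 0.24246434  0.40318427 -0.63564164]
```

{"api": "jog_arm", "payload": {
  "increments": [
    {"tx": 2,"ty": 0,"tz": -3,"wx": 0,"wy": 0,"wz": 0,"gripper": 0},
    {"tx": 4,"ty": 0,"tz": -6,"wx": 0,"wy": 0,"wz": 0,"gripper": 0},
    {"tx": 7,"ty": 0,"tz": -9,"wx": 0,"wy": 0,"wz": 0,"gripper": 0},
    {"tx": 10,"ty": 0,"tz": -10,"wx": 0,"wy": 0,"wz": 0,"gripper": 0},
    {"tx": 13,"ty": 0,"tz": -10,"wx": 0,"wy": 0,"wz": 0,"gripper": 0}
  ]
}}

```text
time: 7.72
position: [0.5616, 0.2659, 0.0902]
tool_rot: [-0.143, 3.137, 0.001]
ft_force: [-0.3, 0.2, -0.3]
grip_width: 0.003
grip_force: 0.1
```

{"api": "jog_arm", "payload": {
  "increments": [
    {"tx": 3,"ty": 0,"tz": 0,"wx": 0,"wy": 0,"wz": 0,"gripper": 0},
    {"tx": 6,"ty": 0,"tz": 0,"wx": 0,"wy": 0,"wz": 0,"gripper": 0},
    {"tx": 9,"ty": 0,"tz": 0,"wx": 0,"wy": 0,"wz": 0,"gripper": 0},
    {"tx": 12,"ty": 0,"tz": 0,"wx": 0,"wy": 0,"wz": 0,"gripper": 0},
    {"tx": 15,"ty": 0,"tz": 0,"wx": 0,"wy": 0,"wz": 0,"gripper": 0}
  ]
}}

```text
time: 8.13
position: [0.5462, 0.2644, 0.0895]
tool_rot: [0.143, -3.138, 0.0]
ft_force: [-0.4, 0.3, -0.2]
grip_width: 0.006
grip_force: 0.0
```

{"api": "jog_arm", "payload": {
  "increments": [
    {"tx": 3,"ty": 0,"tz": 0,"wx": 0,"wy": 0,"wz": 0,"gripper": 0},
    {"tx": 6,"ty": 0,"tz": 0,"wx": 0,"wy": 0,"wz": 0,"gripper": 0},
    {"tx": 8,"ty": 0,"tz": 0,"wx": 0,"wy": 0,"wz": 0,"gripper": 0},
    {"tx": 10,"ty": 0,"tz": 0,"wx": 0,"wy": 0,"wz": 0,"gripper": 0},
    {"tx": 10,"ty": 0,"tz": 0,"wx": 0,"wy": 0,"wz": 0,"gripper": 0}
  ]
}}

```text
time: 8.55
position: [0.5362, 0.2635, 0.0896]
tool_rot: [0.144, -3.138, -0.0]
ft_force: [0.1, 1.1, -0.8]
grip_width: 0.01
grip_force: 0.0
```

```bash
python3 - <<'E'
from bench import ctrl, vision
import numpy as np,cv2
im=vision.get_image("side")["color"].astype(int);o=cv2.imread("pics/e1.png").astype(int)
red=lambda i:(i[...,2]>150)&(i[...,1]<80)&(i[...,0]<80)
gr=lambda i:(i[...,1]>110)&(i[...,2]<90)&(i[...,0]<110)
print("red low tag",[red(i)[212:250,240:285].sum() for i in(o,im)],"green right side",[gr(i)[200:250,280:320].sum() for i in(o,im)])
s=ctrl.get_state();print(s["position"],s["ft_force"])
E
```

```text
red low tag [np.int64(338), np.int64(0)] green right side [np.int64(0), np.int64(287)]
[0.53652293 0.26356917 0.08962794] [ 0.2452163   0.25182204 -1.15889488]
```

Flipped. I'm raising straight up and clear, then checking.

{"api": "jog_arm", "payload": {
  "increments": [
    {"tx": 0,"ty": 0,"tz": -15,"wx": 0,"wy": 0,"wz": 0,"gripper": 0},
    {"tx": 0,"ty": 0,"tz": -45,"wx": 0,"wy": 0,"wz": 0,"gripper": 0},
    {"tx": 0,"ty": 0,"tz": -80,"wx": 0,"wy": 0,"wz": 0,"gripper": 0},
    {"tx": 0,"ty": 0,"tz": -120,"wx": 0,"wy": 0,"wz": 0,"gripper": 0},
    {"tx": 0,"ty": 0,"tz": -150,"wx": 0,"wy": 0,"wz": 0,"gripper": 0}
  ]
}}

```text
time: 9.02
position: [0.5373, 0.2637, 0.2429]
tool_rot: [-0.143, 3.136, 0.002]
ft_force: [0.9, 0.5, 0.9]
grip_width: 0.005
grip_force: 0.0
```

{"api": "jog_arm", "payload": {
  "increments": [
    {"tx": 0,"ty": 0,"tz": 0,"wx": 0,"wy": 0,"wz": 0,"gripper": 0},
    {"tx": 0,"ty": 0,"tz": 0,"wx": 0,"wy": 0,"wz": 0,"gripper": 0},
    {"tx": 0,"ty": 0,"tz": 0,"wx": 0,"wy": 0,"wz": 0,"gripper": 0},
    {"tx": 0,"ty": 0,"tz": 0,"wx": 0,"wy": 0,"wz": 0,"gripper": 0},
    {"tx": 0,"ty": 0,"tz": 0,"wx": 0,"wy": 0,"wz": 0,"gripper": 0}
  ]
}}

```text
time: 9.43
position: [0.5359, 0.263, 0.2377]
tool_rot: [0.143, -3.136, 0.002]
ft_force: [0.3, 0.5, -0.0]
grip_width: 0.009
grip_force: 0.0
```

```bash
python3 - <<'E'
from bench import ctrl, vision
import cv2,numpy as np
b=vision.get_image("side")["color"];a=vision.get_image("scene")["color"]
cv2.imwrite("pics/f1.png",np.hstack([cv2.resize(b[160:300,200:320],(429,500)),cv2.resize(a[100:270,220:340],(353,500))]))
E
```

```text
(no output)
```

View pics/f1.png

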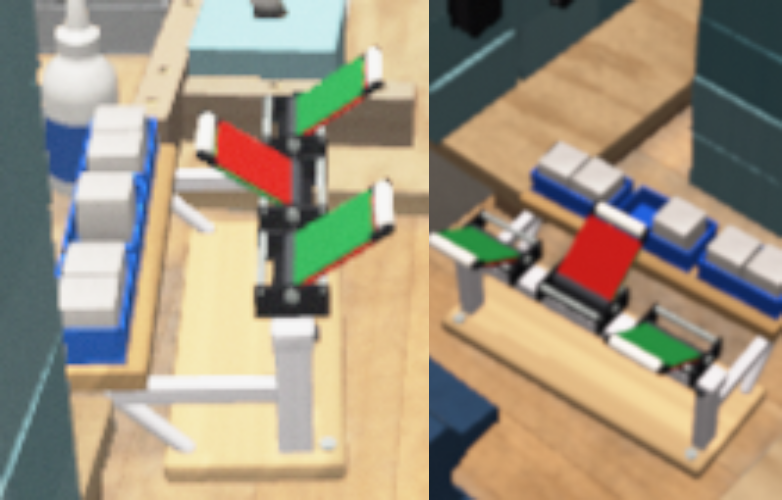

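The left and right tags lie green up with full bins behind them. The middle tag lies red up with the one-cube bin behind it, and the cubes are in place.

```bash
python3 -c "
from bench import ctrl
print(ctrl.close_job())"
```

```text
the job is handed in; nothing more can be done
None
```

I flipped the left tag to green; the middle tag (one-cube bin) was already red and the right already green, so I left both alone, and the job is handed in (no verdict was returned).

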